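Clamp the tube rack on the bench shaker

ROBOT

A 6-joint arm with a two-finger parallel gripper is mounted at the origin on the work surface; the furniture and walls round the work are solid. World frame = base frame: x ahead of the robot, y to its left, z up, the work surface at z = 0. Lengths are in mm, angles in degrees, forces in N, time in s.
With the tool pointing down it reaches from about 350 to 850 mm from the base axis. Payload 8.1 kg.
Tool frame: the origin (TCP) lies on the mounting face of the last link; the fingertips stand 173 mm ahead of it and the grasp point (between the pads) lies 155 mm ahead of it; z points along the fingers, y is the direction in which the jaws open and shut (so a half turn about z gives the same grasp; the last joint's range is limited). The gripper opens to 85 mm and grips with 20 to 120 N. Pads are 22 mm wide; open, the fingers measure 114 mm over their backs; the gripper's body (76 mm by 85 mm) begins 54 mm behind the grasp point. The pads swing forward as they close: fully open they stand 13 mm farther back than shut.
Start: joints at [-74.393, 7.471, 85.268, -0, 87.261, -4.893], TCP at [210.149, -562, 404.692] pointing down, gripper open.
Joint ranges: [-169.43, 169.43], [-51.17, 129.36], [1.28, 143.12], [-76.62, 256.62], [0, 156.53], [-152.29, 152.29]. Speed limits (degrees/s): [136.94, 136.94, 159.86, 180, 180, 180].

INTERFACE

Orientations are given as [roll, pitch, yaw] about the fixed x, y, z axes, in that order (R = Rz(yaw) Ry(pitch) Rx(roll)).
In Python, from bench import * gives the robot as it stands.
- The arm moves only by the shell command python3 -m jog 'ROWS' [FORCE]. ROWS is JSON, a list of rows, each an object of numbers: "tx", "ty", "tz": the shift along the tool's x, y, z as a fraction of full scale; "ax", "ay", "az": the turn, a rotation vector about the tool's x, y, z as a fraction of full scale; "hand": the opening, from 0 (shut) to 1 (fully open). A call has 1 to 5 rows; each row is the pose to reach, as a shift and turn from the pose commanded when the call began, along the tool's axes at that moment; what a row does not reach only later rows make up. Full scale, the value 1, is 150 mm for a shift and 45 degrees for a turn. A row lasts 1/12 s, in which the tool goes at most 41.7 mm and 7.16 degrees, less where a joint would pass 70% of its speed; a pose out of reach is approached as far as the arm can. A call with a number of a shift or a turn outside -1 to 1 is refused whole. A call with a gripper value outside its range is refused whole. The fingers move at their own pace and stop on an object; FORCE is the grip in N (left out, the last holds). Time passes only in rows, so rows that repeat a pose let the fingers close. It gives the time, the measured TCP pose, the force and the opening at its end, in the units of the state.
- sense(): the state, without advancing time (a new reading comes with each control period).
- snapshot(name): name is "side" or "top"; returns a dict with "pixels" (420x560x3 uint8, red, green, blue), "z_map" (420x560 float32, mm along the optical axis (not along the pixel's ray), 0 where there is no reading), "intrinsics" (3x3 intrinsics, pixels), "D" ([k1, k2, p1, p2, k3] as OpenCV has them; the pictures are not rectified), "R" (3x3) and "t" (3): a world point X has camera coordinates R X + t. Camera axes: x right, y down, z forward; pixel columns grow to the right and rows downward; lengths in mm; the calibration is good to about 2 mm. A picture is of the moment at which its call begins.
- hand_in(): hands the job in, once; it reports no verdict.
The state is a dict: "time": time; "joint_pos": joint angles; "qd": joint speeds; "joint_efforts": joint torques, N m; "tool_pos": TCP position; "tcp_rot": TCP orientation; "ft_force": force on the tool from outside, world axes, zero at the start; "wrist_torque": the same for the moment, N m; "finger_gap": finger opening in mm.
Only numpy, scipy, OpenCV 4.12 (cv2) and the standard library are available. Lean on these libraries where they do the work, as an engineer would, in place of code of your own. Each camera call takes 0.05 s, during which the arm holds its last target.

TASK

The blue microtube rack lies loose on the shaker's platform; get it ready to shake, by pushing alone, with the fingertips or the outside of the fingers; nothing is picked up or lifted. Push the rack across the mat until its long side sits flush against the aluminium fence, swing the clamp strap round over the rack as far as its stop, then push the cam lever on the strap's post all the way down so that the pad clamps the rack. Leave it clamped against the fence, and do not disturb the bottle, the tube or the marker beside the shaker.

Things in the scene. Friction and masses are not known exactly. Their poses are not given: they have to be found in the camera images.
- shaker: Fixed white bench shaker, aluminium platform 250 mm along its x and 200 mm along its y, panel and knobs on its -x side. Origin under its centre on the worktop, z up; turned up to 0.3 rad. In its frame the platform's ribbed mat is at z = 70 mm, y from -42 to 86 mm, open at the +y side; a low cheek (top z = 80 mm) stands at x = -119 and +119 mm; the clamp's post is at x = 0, y = -75 mm.
- fence (a point): Middle of the aluminium fence's face for the rack, at the height of the mat (y = -51 mm in the shaker's frame). The fence is an upright 5 mm wall along the shaker's x, 200 mm long, 22 mm high above the mat; the rack comes against it from the shaker's +y side.
- rack: Loose blue microtube rack, 70 x 212 x 24 mm, about 0.1 kg; a few tubes reach 38 mm above its underside. Origin at the centre of its underside, long side along its y (about along the shaker's x). Starts on the mat 12 to 28 mm off the fence, askew up to 0.05 rad; home, its origin is 35 mm from the fence. Slides easily (about 1 N) when pushed at the middle of its free long side.
- clamp_head (a joint): Swing of the clamp strap about the upright post (rad): 0 = at its stop, strap pointing along the shaker's +y over the rack; starts at 1.3 to 1.8, pointing roughly along the shaker's +x behind the rack. Falling values swing it over the rack (anticlockwise from above). Stiff (0.08 N m), stays where it is left.
- cam_lever (a joint): Cam lever (rad): 0 = upright, 1.5 = down at its stop, lying along the strap towards the strap's free end. Starts at 0 to 0.2, swings round with the strap, stays where it is left (0.12 N m friction, up to 0.2 N m to close). Turning it down lowers strap and pad evenly, 5.5 mm in all; the spiral cam is self-locking.
- strap_pivot (a point): Point on the post's upright axis, 109 mm above the worktop; it does not move against the shaker.
- strap_end (a point): Point in the steel channel strap, on its centre line 100 mm from the post's axis, half-way up its side walls. The strap is 25 mm wide, its side walls 13 mm high; it ends 13 mm beyond this point in a cross tab that stands 10 mm above the walls. With the lever up the point is 120 mm above the worktop, and the strap's underside 18 mm above the rack's body and 4 mm above its tallest tube.
- lever_pivot (a point): Pin of the cam lever, on the post's axis 128 mm above the worktop; it does not move against the shaker. The pin is level and square to the strap.
- lever_tip (a point): End of the cam lever, 86 mm from its pin. Its last 40 mm are a round black grip of 14 mm diameter; below the grip it is a flat bar 9 x 7 mm.
- clamp_pad: Black rubber pad, 19 mm in diameter, spring-loaded under the strap 59 mm from the post's axis; origin at the centre of its underside. With the lever up it clears the rack's body by about 3 mm; lever down, it presses on the rack's middle with about 8 N.
- bottle: Bystander: 100 ml reagent bottle with cap, 56 mm wide, 104 mm high, standing on the worktop beside the shaker's +y side; origin under its centre.
- tube: Bystander: 15 ml centrifuge tube, 120 mm long, lying on the worktop beside the shaker's +y side; origin at its underside.
- marker: Bystander: marker pen, 135 mm long, lying on the worktop to the right of the shaker (its clamp side); origin at its underside.

How it is judged:
By the outcome, as a careful person would: the job done as asked, in the order asked, and still so for the second after the job is handed in, with the robot touching nothing.
It also fails if it takes over 72 s, if anything falls off the work surface, if the arm or the gripper's body presses on something with over 40 N, if the wrist force passes 120 N, or if a joint passes its speed limit or range.

## Working session

There is one attempt and no reset: what is moved stays moved. The work goes in short steps, Python scripts to look and compute and a shell command to move; the robot and the scene stay as the last step left them, time stands still between calls to the robot, and variables do not carry over. Pictures are saved under pics/ and viewed, and the job is handed in when it is done.

```bash
ls; mkdir -p pics
python3 - <<'E'
from bench import *
import cv2
print(sense())
for n in("side","top"):
    s=snapshot(n); cv2.imwrite(f"pics/{n}0.png",s["pixels"][:,:,::-1]); print(n,s["intrinsics"],s["D"],s["R"],s["t"])
E
```

```text
pics
{'time': 0.0, 'joint_pos': array([-7.43932165e+01,  7.51559591e+00,  8.53298214e+01,  1.87596337e-03,
        8.72611345e+01, -4.89220601e+00]), 'qd': array([-0.05181992, -0.09160949, -0.15935134,  0.07237531, -0.02861953,
       -0.12027939]), 'joint_efforts': array([-2.38307985e-03, -5.69393671e+01, -5.00559783e+01, -1.96549040e-04,
        1.46313803e-02, -8.07024421e-07]), 'tool_pos': array([ 210.0877541 , -561.77209482,  403.63384788]), 'tcp_rot': array([-1.79893996e+02, -1.09537075e-02,  2.04988880e+01]), 'ft_force': array([ 0.19946091,  0.18573846, -0.58146478]), 'wrist_torque': array([ 0.0430205 , -0.06725088,  0.03769884]), 'finger_gap': 85.52402285859479}
side [[450.85271516   0.         283.9811828 ]
 [  0.         450.85271516 204.22800526]
 [  0.           0.           1.        ]] [-0.14405412  0.          0.          0.          0.        ] [[ 0.99527816 -0.0953441   0.01819009]
 [-0.04319216 -0.60286635 -0.79667221]
 [ 0.08692419  0.79212478 -0.60413783]] [-433.28542671  180.76642198  947.56533774]
top [[406.60769805   0.         273.29504701]
 [  0.         406.60769805 208.6458222 ]
 [  0.           0.           1.        ]] [-0.12422739  0.          0.          0.          0.        ] [[-0.02212451 -0.99973171  0.00685699]
 [-0.99852558  0.02175671 -0.04973249]
 [ 0.04956996 -0.00794719 -0.99873904]] [  98.55476433  440.15625809 1054.7583693 ]
```

View pics/side0.png

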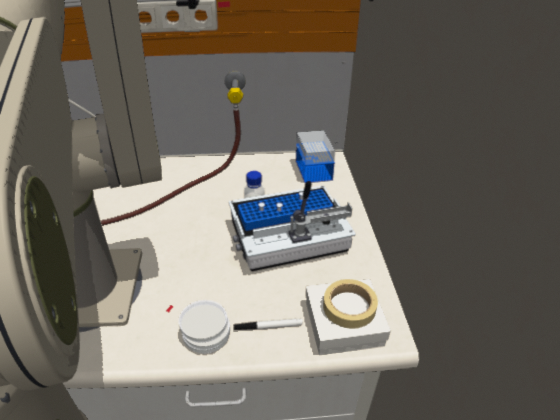

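View pics/top0.png

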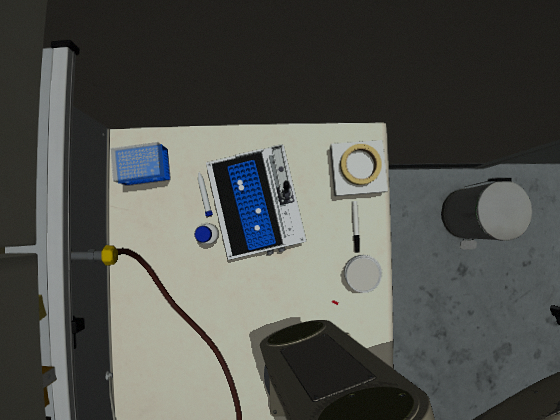

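The side view shows the shaker around (295,228), with the lever upright at about (305,195). In the top view the rack is at (250,205), the mat's free side is on its left, and the post is near (286,190). I'll zoom in.

Run:
```python
import cv2
a=cv2.imread("pics/side0.png")[120:280,210:390]; cv2.imwrite("pics/side0z.png",cv2.resize(a,None,fx=4,fy=3.7,interpolation=cv2.INTER_CUBIC) if 0 else cv2.resize(a,(675,600),interpolation=cv2.INTER_CUBIC))
a=cv2.imread("pics/top0.png")[135:275,185:315]; cv2.imwrite("pics/top0z.png",cv2.resize(a,(520,560),interpolation=cv2.INTER_CUBIC))
```

```text
(no output)
```

View pics/side0z.png

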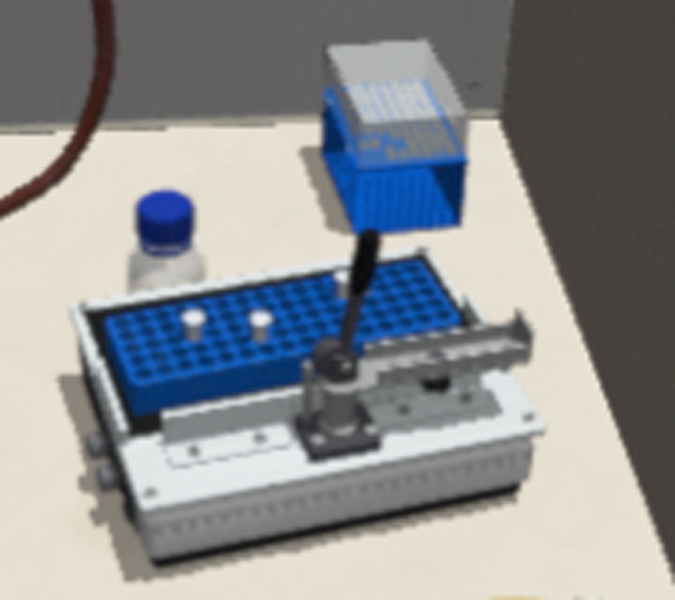

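View pics/top0z.png

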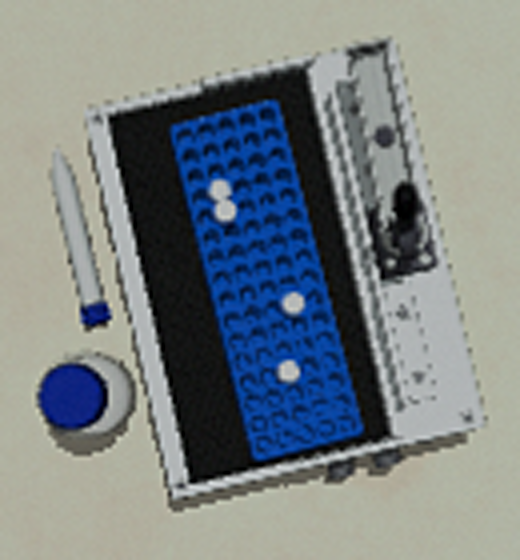

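```bash
cat > h.py <<'E'
from bench import *
import numpy as np, cv2
def ray(s,uv):
    uv=np.array(uv,float).reshape(-1,1,2)
    p=cv2.undistortPoints(uv,s["intrinsics"],np.array(s["D"])).reshape(-1,2)
    d=np.c_[p,np.ones(len(p))]@s["R"]; c=-s["R"].T@s["t"]
    return c,d
def onplane(s,uv,z):
    c,d=ray(s,uv); k=(z-c[2])/d[:,2]; return c+d*k[:,None]
def proj(s,X):
    r,_=cv2.Rodrigues(np.array(s["R"])); return cv2.projectPoints(np.array(X,float).reshape(-1,1,3),r,np.array(s["t"]),s["intrinsics"],np.array(s["D"]))[0].reshape(-1,2)
def tri(s1,u1,s2,u2):
    c1,d1=ray(s1,[u1]);c2,d2=ray(s2,[u2]);d1=d1[0];d2=d2[0]
    k=np.linalg.lstsq(np.c_[d1,-d2],c2-c1,rcond=None)[0]; a=c1+k[0]*d1;b=c2+k[1]*d2
    return (a+b)/2,np.linalg.norm(a-b)
def cloud(s):
    v,u=np.mgrid[0:420,0:560]; uv=np.c_[u.ravel(),v.ravel()].astype(float)
    p=cv2.undistortPoints(uv.reshape(-1,1,2),s["intrinsics"],np.array(s["D"])).reshape(-1,2)
    Z=s["z_map"].ravel(); P=np.c_[p,np.ones(len(p))]*Z[:,None]
    W=(P-s["t"])@s["R"]; W[Z==0]=np.nan; return W.reshape(420,560,3)
def rackrect(s,z=94):
    im=s["pixels"].astype(int); m=((im[...,2]>im[...,0]+60)&(im[...,2]>80)&(im[...,1]>im[...,0]+15)).astype(np.uint8)
    m[:,:212]=0; m[:140]=0; m[265:]=0
    m=cv2.morphologyEx(m,cv2.MORPH_CLOSE,np.ones((7,7),np.uint8))
    n,l,st,c=cv2.connectedComponentsWithStats(m); k=1+np.argmax(st[1:,4]); 
    ct=max(cv2.findContours((l==k).astype(np.uint8),cv2.RETR_EXTERNAL,cv2.CHAIN_APPROX_NONE)[0],key=cv2.contourArea)
    P=onplane(s,ct.reshape(-1,2),z)[:,:2].astype(np.float32)
    return cv2.minAreaRect(P),P
E
python3 - <<'E'
from h import *
t=snapshot("top");s=snapshot("side")
print(rackrect(t)[0])
# platform corners, zoom coords/4 + offset
c=np.array([[92,108],[390,40],[482,428],[175,505]])/4+[185,135]
P=onplane(t,c,72);print(P); print(P.mean(0))
W=cloud(t)
for n,p in dict(mat=(150,200),rack=(250,300),cheek=(100,115),plat=(420,430),lev=(404,195),bottle=(70,395)).items():
    q=(np.array(p)/4+[185,135]).round().astype(int); print(n,W[q[1],q[0]])
for i in range(4): print(P[i]-P[i-1], np.linalg.norm(P[i]-P[i-1]))
E
```

```text
((449.8124084472656, 143.1829071044922), (209.95730590820312, 68.65031433105469), 13.293683052062988)
[[559.10022911 249.50367104  72.        ]
 [597.72515228  62.85950314  72.        ]
 [355.16348611  11.83267197  72.        ]
 [312.01247644 201.78623342  72.        ]]
[456.00033599 131.49551989  72.        ]
mat [500.76230894 215.37287228  70.88023091]
rack [436.04525646 150.56670394  95.83576964]
cheek [554.1472891  244.73138067  70.72385457]
plat [355.92459142  49.8543727   67.78447331]
lev [484.44508014  62.14212902 210.08478965]
bottle [380.64133582 261.07922098 105.48746605]
[247.08775266  47.71743762   0.        ] 251.65315688480274
[  38.62492317 -186.6441679     0.        ] 190.59887224867782
[-242.56166617  -51.02683117    0.        ] 247.87073121526254
[-43.15100967 189.95356145   0.        ] 194.79313423504854
```

Run:
```python
from h import *
t=snapshot("top");s=snapshot("side")
W=cloud(t); S=cloud(s)
im=t["pixels"].astype(int)
# mat mask dark and z~70
m=((im.max(2)<45)&(abs(W[...,2]-70)<6)).astype(np.uint8); m[:,:205]=0;m[:,300:]=0;m[:140]=0;m[268:]=0
n,l,st,c=cv2.connectedComponentsWithStats(m);k=1+np.argmax(st[1:,4]);print(st[k])
b=im[...,2]-im[...,0]>60; b[:,:212]=0;b[:,300:]=0;b[:140]=0;b[268:]=0
u=((l==k)|b).astype(np.uint8); u=cv2.morphologyEx(u,cv2.MORPH_CLOSE,np.ones((5,5)));
ct=max(cv2.findContours(u,cv2.RETR_EXTERNAL,2)[0],key=cv2.contourArea)
P=onplane(t,ct.reshape(-1,2),70)[:,:2].astype(np.float32);print("mat",cv2.minAreaRect(P))
th=np.deg2rad(12);R=np.array([[np.cos(th),np.sin(th)],[-np.sin(th),np.cos(th)]])
for nm,w in (("top",W),("side",S)):
    q=w.reshape(-1,3);q=q[np.isfinite(q[:,0])]
    L=(q[:,:2]-[456,131])@R.T
    ins=(abs(L[:,0])<140)&(abs(L[:,1])<120)&(q[:,2]>55)
    hgt,_=np.histogram(q[ins,2],bins=np.arange(55,220,3));print(nm,[(55+3*i,int(v)) for i,v in enumerate(hgt) if v])
    f=ins&(L[:,1]<-30)&(L[:,1]>-75)&(q[:,2]>80)&(q[:,2]<96)&(abs(L[:,0])<125)
    print("fence",[(*L[i].round(0),q[i,2].round(0)) for i in np.where(f)[0][::12]])
    f=ins&(q[:,2]>108); print("strap",[(*L[i].round(0),q[i,2].round(0)) for i in np.where(f)[0][::8]])
np.savez("s0.npz",W=W,S=S)
```

```text
[ 212  152   70  104 2233]
mat ((454.2434997558594, 155.70254516601562), (237.33193969726562, 126.75325012207031), 11.90857219696045)
top [(55, 5), (58, 8), (61, 80), (64, 870), (67, 1933), (70, 1534), (73, 769), (76, 418), (79, 150), (82, 58), (85, 53), (88, 144), (91, 720), (94, 583), (97, 64), (100, 2), (103, 6), (106, 56), (109, 44), (112, 170), (115, 147), (118, 29), (121, 23), (124, 53), (127, 17), (130, 11), (133, 24), (136, 20), (139, 15), (142, 5), (148, 4), (154, 2), (157, 2), (163, 2), (166, 1), (181, 2), (184, 2), (187, 4), (190, 1), (193, 2), (196, 3), (199, 3), (202, 3), (205, 2), (208, 11), (211, 14), (214, 6)]
fence [(np.float64(125.0), np.float64(-44.0), np.float64(80.0)), (np.float64(95.0), np.float64(-52.0), np.float64(91.0)), (np.float64(82.0), np.float64(-54.0), np.float64(91.0)), (np.float64(67.0), np.float64(-51.0), np.float64(92.0)), (np.float64(55.0), np.float64(-50.0), np.float64(93.0)), (np.float64(42.0), np.float64(-52.0), np.float64(93.0)), (np.float64(27.0), np.float64(-54.0), np.float64(92.0)), (np.float64(14.0), np.float64(-53.0), np.float64(91.0)), (n
[... 28230 characters left out ...]
111.0)), (np.float64(-8.0), np.float64(-76.0), np.float64(115.0)), (np.float64(8.0), np.float64(-83.0), np.float64(117.0)), (np.float64(25.0), np.float64(-87.0), np.float64(116.0)), (np.float64(42.0), np.float64(-89.0), np.float64(114.0)), (np.float64(-6.0), np.float64(-79.0), np.float64(114.0)), (np.float64(9.0), np.float64(-85.0), np.float64(116.0)), (np.float64(26.0), np.float64(-89.0), np.float64(114.0)), (np.float64(-9.0), np.float64(-80.0), np.float64(113.0)), (np.float64(7.0), np.float64(-86.0), np.float64(115.0)), (np.float64(25.0), np.float64(-88.0), np.float64(112.0)), (np.float64(1.0), np.float64(-89.0), np.float64(115.0)), (np.float64(-3.0), np.float64(-89.0), np.float64(113.0))]
```

The mat edge gives the shaker's yaw as about 11.9° and its origin as about (456.5, 132). The strap is at about 1.6 rad. The rack is at shaker-frame (-4, 12), which is 28 mm off the fence. Next is a helper for working out the moves.

```bash
cat >> h.py <<'E'
O=np.array([456.5,132.]);YAW=11.9
_c,_s=np.cos(np.radians(YAW)),np.sin(np.radians(YAW)); RS=np.array([[_c,-_s],[_s,_c]])
def s2w(x,y): return O+RS@np.array([x,y])
def w2s(p): return RS.T@(np.array(p)[:2]-O)
def plan(xyz,yaw=None):
    from scipy.spatial.transform import Rotation as Ro
    st=sense(); R=Ro.from_euler('xyz',st['tcp_rot'],degrees=True); d=R.inv().apply(np.array(xyz)-st['tool_pos'])
    r=np.zeros(3)
    if yaw is not None: r=np.degrees((R.inv()*Ro.from_euler('xyz',[180,0,yaw],degrees=True)).as_rotvec())
    print("now",st['tool_pos'].round(1),st['tcp_rot'].round(1),"F",st['ft_force'].round(1),"t",round(st['time'],2))
    print("t",(d/150).round(3),"a",(r/45).round(3),"dist",np.linalg.norm(d).round(1))
def whereami():
    st=sense(); print("S",w2s(st['tool_pos']).round(1),"z",st['tool_pos'][2].round(1),st['tcp_rot'].round(1),"F_S",(RS.T@st['ft_force'][:2]).round(2),st['ft_force'][2].round(2),"gap",st['finger_gap'].round(1),"t",round(st['time'],2))
E
python3 -c "
from h import *
plan((380,-250,404),101.9)
plan((*s2w(-4,66),404),101.9)"
```

```text
now [ 210.1 -561.9  404.3] [-180.    -0.    20.5] F [-0.4  0.8  0.4] t 0.3
t [ 1.789 -1.551  0.003] a [-1.000e-03 -1.000e-03 -1.809e+00] dist 355.2
now [ 210.1 -561.9  404.3] [-180.    -0.    20.5] F [-0.4  0.8  0.4] t 0.3
t [ 3.198 -4.197  0.005] a [-1.000e-03 -1.000e-03 -1.809e+00] dist 791.5
```

```bash
python3 -m jog '[{"tx":0.95,"ty":-0.85,"az":-0.75},{"tx":0.95,"ty":-0.85,"az":-0.75},{"tx":0.95,"ty":-0.85,"az":-0.75},{"tx":0.95,"ty":-0.85,"az":-0.75},{"tx":0.95,"ty":-0.85,"az":-0.75}]'
python3 -c "
from h import *
plan((380,-250,404),101.9)
plan((*s2w(-4,66),404),101.9)"
```

```text
now [ 210.1 -561.9  404.3] [-180.    -0.    20.5] F [-0.4  0.8  0.4] t 0.3
t [ 1.789 -1.551  0.003] a [-1.000e-03 -1.000e-03 -1.809e+00] dist 355.2
now [ 210.1 -561.9  404.3] [-180.    -0.    20.5] F [-0.4  0.8  0.4] t 0.3
t [ 3.198 -4.197  0.005] a [-1.000e-03 -1.000e-03 -1.809e+00] dist 791.5invalid input at $[0]: expected keys tx, ty, tz, ax, ay, az, hand
```

```bash
python3 -m jog '[{"tx":0.95,"ty":-0.85,"tz":0,"ax":0,"ay":0,"az":-0.75,"hand":1},{"tx":0.95,"ty":-0.85,"tz":0,"ax":0,"ay":0,"az":-0.75,"hand":1},{"tx":0.95,"ty":-0.85,"tz":0,"ax":0,"ay":0,"az":-0.75,"hand":1},{"tx":0.95,"ty":-0.85,"tz":0,"ax":0,"ay":0,"az":-0.75,"hand":1},{"tx":0.95,"ty":-0.85,"tz":0,"ax":0,"ay":0,"az":-0.75,"hand":1}]'
python3 -c "
from h import *
plan((380,-250,404),101.9)
plan((*s2w(-4,66),404),101.9)"
```

```text
time: 0.72
tool_pos: [300.1, -389.7, 404.6]
tcp_rot: [-180.0, -0.1, 54.7]
ft_force: [-0.6, -0.4, -0.5]
finger_gap: 85.3
now [ 300.1 -389.7  404.6] [-1.80e+02 -1.00e-01  5.47e+01] F [-0.6 -0.4 -0.5] t 0.72
t [ 1.068 -0.104  0.005] a [ 0.    -0.002 -1.049] dist 160.9
now [ 300.1 -389.7  404.6] [-1.80e+02 -1.00e-01  5.47e+01] F [-0.6 -0.4 -0.5] t 0.72
t [ 3.72  -1.5    0.009] a [ 0.    -0.002 -1.049] dist 601.7
```

```bash
python3 -m jog '[{"tx":1,"ty":-0.3,"tz":0,"ax":0,"ay":0,"az":-0.75,"hand":1},{"tx":1,"ty":-0.3,"tz":0,"ax":0,"ay":0,"az":-0.75,"hand":1},{"tx":1,"ty":-0.3,"tz":0,"ax":0,"ay":0,"az":-0.75,"hand":1},{"tx":1,"ty":-0.3,"tz":0,"ax":0,"ay":0,"az":-0.75,"hand":1},{"tx":1,"ty":-0.3,"tz":0,"ax":0,"ay":0,"az":-0.75,"hand":1}]'
python3 -c "
from h import *
plan((*s2w(-4,66),404),101.9)"
```

```text
time: 1.13
tool_pos: [351.4, -240.3, 404.9]
tcp_rot: [179.9, -0.1, 88.6]
ft_force: [-1.2, 0.2, -0.8]
finger_gap: 85.7
now [ 351.4 -240.3  404.9] [ 1.799e+02 -1.000e-01  8.860e+01] F [-1.2  0.2 -0.8] t 1.13
t [2.92  0.514 0.011] a [ 0.002 -0.002 -0.295] dist 444.8
```

```bash
for i in 1; do python3 -m jog '[{"tx":1,"ty":0.1,"tz":0,"ax":0,"ay":0,"az":-0.3,"hand":1},{"tx":1,"ty":0.1,"tz":0,"ax":0,"ay":0,"az":-0.3,"hand":1},{"tx":1,"ty":0.1,"tz":0,"ax":0,"ay":0,"az":-0.3,"hand":1},{"tx":1,"ty":0.1,"tz":0,"ax":0,"ay":0,"az":-0.3,"hand":1}]'; done
python3 -m jog '[{"tx":1,"ty":0.42,"tz":0,"ax":0,"ay":0,"az":0,"hand":1},{"tx":1,"ty":0.42,"tz":0,"ax":0,"ay":0,"az":0,"hand":1},{"tx":1,"ty":0.42,"tz":0,"ax":0,"ay":0,"az":0,"hand":1},{"tx":1,"ty":0.42,"tz":0,"ax":0,"ay":0,"az":0,"hand":1}]'
python3 -c "
from h import *
plan((*s2w(-4,66),404),101.9)"
```

```text
time: 1.47
tool_pos: [370.1, -92.5, 404.9]
tcp_rot: [179.9, -0.0, 101.6]
ft_force: [0.5, -1.1, -0.3]
finger_gap: 85.1
time: 1.8
tool_pos: [401.9, 66.6, 405.1]
tcp_rot: [179.9, 0.0, 101.5]
ft_force: [1.8, -0.2, 0.6]
finger_gap: 85.6
now [401.9  66.6 405.1] [179.9   0.  101.5] F [ 1.8 -0.2  0.6] t 1.8
t [0.794 0.414 0.008] a [ 0.002  0.    -0.009] dist 134.4
```

```bash
python3 -m jog '[{"tx":0.8,"ty":0.41,"tz":0,"ax":0,"ay":0,"az":0,"hand":1},{"tx":0.8,"ty":0.41,"tz":0,"ax":0,"ay":0,"az":0,"hand":1},{"tx":0.8,"ty":0.41,"tz":0,"ax":0,"ay":0,"az":0,"hand":1},{"tx":0.8,"ty":0.41,"tz":0,"ax":0,"ay":0,"az":0,"hand":1}]'
python3 -m jog '[{"tx":0,"ty":0,"tz":0.9,"ax":0,"ay":0,"az":0,"hand":1},{"tx":0,"ty":0,"tz":0.9,"ax":0,"ay":0,"az":0,"hand":1},{"tx":0,"ty":0,"tz":0.9,"ax":0,"ay":0,"az":0,"hand":1},{"tx":0,"ty":0,"tz":0.9,"ax":0,"ay":0,"az":0,"hand":1}]'
cat > look.py <<'E'
from h import *
import sys
n=sys.argv[1]
t=snapshot("top");s=snapshot("side")
a=cv2.resize(t["pixels"][130:280,180:320],(390,420),interpolation=cv2.INTER_CUBIC)
b=cv2.resize(s["pixels"][120:280,210:370],(400,400),interpolation=cv2.INTER_CUBIC)
o=np.zeros((420,790,3),np.uint8);o[:,:390]=a;o[:400,390:]=b
cv2.imwrite(f"pics/{n}.png",o[:,:,::-1]); whereami()
E
python3 look.py a1
```

```text
time: 2.13
tool_pos: [438.7, 198.8, 404.5]
tcp_rot: [180.0, -0.1, 101.7]
ft_force: [0.7, 0.6, 0.5]
finger_gap: 85.3
time: 2.47
tool_pos: [435.4, 193.1, 262.7]
tcp_rot: [-179.4, 0.1, 101.5]
ft_force: [-1.1, -0.4, -1.6]
finger_gap: 85.4Traceback (most recent call last):
  File "look.py", line 8, in <module>
    cv2.imwrite(f"pics/{n}.png",o[:,:,::-1]); whereami()
                                              ~~~~~~~~^^
  File "h.py", line 41, in whereami
    st=sense(); print("S",w2s(st['tool_pos']).round(1),"z",st['tool_pos'][2].round(1),st['tcp_rot'].round(1),"F_S",(RS.T@st['ft_force'][:2]).round(2),st['ft_force'][2].round(2),"gap",st['finger_gap'].round(1),"t",round(st['time'],2))
                                                                                                                                                                                       ^^^^^^^^^^^^^^^^^^^^^^
AttributeError: 'float' object has no attribute 'round'
```

View pics/a1.png

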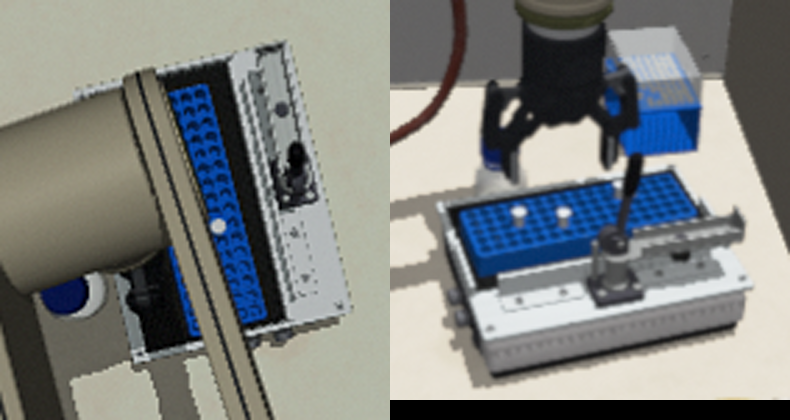

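The side view shows the two fingers hanging behind the rack, with tips near (512,180) and (608,165). I'll measure the tip height from depth.

```bash
sed -i 's/st\[.finger_gap.\].round(1)/round(float(st["finger_gap"]),1)/' h.py
python3 - <<'E'
from h import *
s=snapshot("side");W=cloud(s);whereami()
L=(W[...,:2]-O)@RS
m=(L[...,1]>52)&(L[...,1]<80)&(abs(L[...,0]+4)<75)&(W[...,2]>73)&(W[...,2]<200)&(s["pixels"].max(2)<80)
for sg in(-1,1):
    k=m&(sg*(L[...,0]+4)>0); z=W[...,2][k]; i=np.argsort(z)[:8]; print(k.sum(),np.c_[L[k][i],z[i]].round(0).tolist())
E
```

```text
S [-4.9 64.3] z 270.1 [-179.9    0.   101.5] F_S [0.18 0.63] 0.82 gap 85.5 t 2.62
294 [[-57.0, 58.0, 117.0], [-59.0, 56.0, 118.0], [-60.0, 64.0, 118.0], [-55.0, 55.0, 118.0], [-57.0, 58.0, 119.0], [-59.0, 57.0, 121.0], [-60.0, 64.0, 122.0], [-56.0, 58.0, 122.0]]
247 [[39.0, 55.0, 112.0], [37.0, 65.0, 114.0], [36.0, 55.0, 115.0], [38.0, 53.0, 116.0], [37.0, 66.0, 116.0], [37.0, 57.0, 116.0], [47.0, 57.0, 117.0], [37.0, 58.0, 119.0]]
```

```bash
python3 -m jog '[{"tx":0,"ty":0,"tz":0.07,"ax":0,"ay":0,"az":-0.01,"hand":1},{"tx":0,"ty":0,"tz":0.14,"ax":0,"ay":0,"az":-0.01,"hand":1},{"tx":0,"ty":0,"tz":0.2,"ax":0,"ay":0,"az":-0.01,"hand":1},{"tx":0,"ty":0,"tz":0.21,"ax":0,"ay":0,"az":-0.01,"hand":1},{"tx":0,"ty":0,"tz":0.21,"ax":0,"ay":0,"az":-0.01,"hand":1}]'
python3 -c "
from h import *
whereami()"
python3 -m jog '[{"tx":-0.03,"ty":0,"tz":0,"ax":0,"ay":0,"az":0,"hand":1},{"tx":-0.06,"ty":0,"tz":0,"ax":0,"ay":0,"az":0,"hand":1},{"tx":-0.09,"ty":0,"tz":0,"ax":0,"ay":0,"az":0,"hand":1},{"tx":-0.11,"ty":0,"tz":0,"ax":0,"ay":0,"az":0,"hand":1},{"tx":-0.12,"ty":0,"tz":0,"ax":0,"ay":0,"az":0,"hand":1}]'
python3 look.py a2
```

```text
time: 3.03
tool_pos: [438.2, 194.0, 237.6]
tcp_rot: [-179.9, 0.0, 101.9]
ft_force: [1.4, -0.3, 0.0]
finger_gap: 85.3
S [-5.1 64.4] z 237.6 [-179.9    0.   101.9] F_S [ 1.33 -0.61] 0.03 gap 85.3 t 3.03
time: 3.45
tool_pos: [442.5, 176.0, 238.6]
tcp_rot: [180.0, -0.0, 101.9]
ft_force: [0.1, 0.6, -0.0]
finger_gap: 85.1
S [-4.7 46.1] z 238.4 [180.    0.  101.9] F_S [0.01 0.22] -0.17 gap 85.0 t 3.55
```

View pics/a2.png

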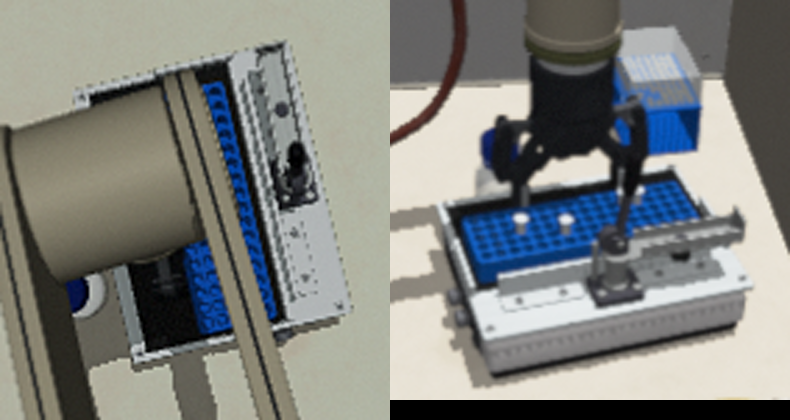

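The rack has moved closer to the fence, with a gap of about 15 px left in the top view. I'll keep pushing.

```bash
python3 -m jog '[{"tx":-0.02,"ty":0,"tz":0,"ax":0,"ay":0,"az":0,"hand":1},{"tx":-0.04,"ty":0,"tz":0,"ax":0,"ay":0,"az":0,"hand":1},{"tx":-0.06,"ty":0,"tz":0,"ax":0,"ay":0,"az":0,"hand":1},{"tx":-0.07,"ty":0,"tz":0,"ax":0,"ay":0,"az":0,"hand":1},{"tx":-0.08,"ty":0,"tz":0,"ax":0,"ay":0,"az":0,"hand":1}]' >/dev/null; python3 -c "
from h import *
whereami()"
python3 -m jog '[{"tx":-0.01,"ty":0,"tz":0,"ax":0,"ay":0,"az":0,"hand":1},{"tx":-0.015,"ty":0,"tz":0,"ax":0,"ay":0,"az":0,"hand":1},{"tx":-0.02,"ty":0,"tz":0,"ax":0,"ay":0,"az":0,"hand":1},{"tx":-0.02,"ty":0,"tz":0,"ax":0,"ay":0,"az":0,"hand":1}]' >/dev/null; python3 look.py a3
```

```text
S [-4.8 34.3] z 238.2 [-180.    -0.   101.9] F_S [0.28 0.81] -0.68 gap 86.1 t 3.97
S [-4.8 31.5] z 238.1 [-180.    0.  102.] F_S [-0.28  0.3 ] -0.3 gap 85.3 t 4.4
```

View pics/a3.png

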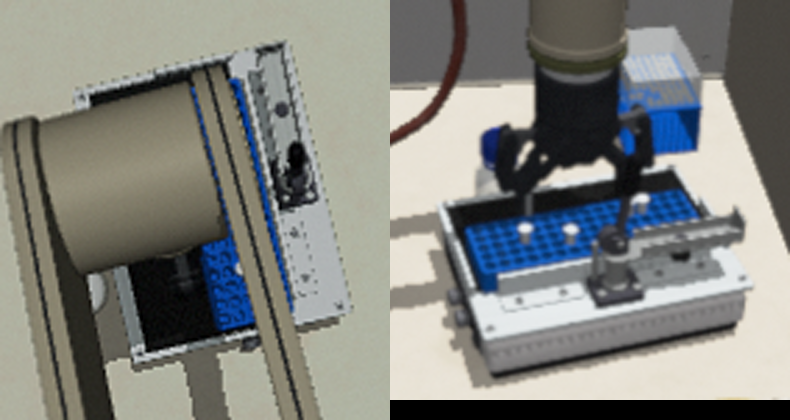

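The rack is nearly at the fence and there's no contact force yet. I'll go on in small steps until the force rises.

```bash
python3 -m jog '[{"tx":-0.01,"ty":0,"tz":0,"ax":0,"ay":0,"az":0,"hand":1},{"tx":-0.015,"ty":0,"tz":0,"ax":0,"ay":0,"az":0,"hand":1},{"tx":-0.015,"ty":0,"tz":0,"ax":0,"ay":0,"az":0,"hand":1}]' >/dev/null; python3 -c "
from h import *
whereami()"
python3 -m jog '[{"tx":-0.01,"ty":0,"tz":0,"ax":0,"ay":0,"az":0,"hand":1},{"tx":-0.01,"ty":0,"tz":0,"ax":0,"ay":0,"az":0,"hand":1},{"tx":-0.01,"ty":0,"tz":0,"ax":0,"ay":0,"az":0,"hand":1}]' >/dev/null;  python3 -c "
from h import *
whereami()"
```

```text
S [-4.8 29.4] z 238.2 [180.   -0.  101.9] F_S [0.68 2.35] -0.25 gap 85.4 t 4.65
S [-4.8 28.9] z 238.2 [180.   -0.2 101.9] F_S [-0.2  10.07] -0.76 gap 85.8 t 4.9
```

The force rose to 10 N, so the rack is against the fence. I'll back off, rise and check.

```bash
python3 -m jog '[{"tx":0.03,"ty":0,"tz":0,"ax":0,"ay":0,"az":0,"hand":1},{"tx":0.1,"ty":0,"tz":0,"ax":0,"ay":0,"az":0,"hand":1},{"tx":0.14,"ty":0,"tz":-0.05,"ax":0,"ay":0,"az":0,"hand":1},{"tx":0.14,"ty":0,"tz":-0.3,"ax":0,"ay":0,"az":0,"hand":1},{"tx":0.14,"ty":0,"tz":-0.55,"ax":0,"ay":0,"az":0,"hand":1}]'; python3 -m jog '[{"tx":0,"ty":-0.2,"tz":-0.25,"ax":0,"ay":0,"az":0,"hand":0},{"tx":0,"ty":-0.5,"tz":-0.5,"ax":0,"ay":0,"az":0,"hand":0},{"tx":0,"ty":-0.75,"tz":-0.5,"ax":0,"ay":0,"az":0,"hand":0},{"tx":0,"ty":-1,"tz":-0.5,"ax":0,"ay":0,"az":0,"hand":0},{"tx":0,"ty":-1,"tz":-0.5,"ax":0,"ay":0,"az":0,"hand":0}]' 
python3 look.py a4
```

```text
time: 5.32
tool_pos: [440.3, 179.2, 319.9]
tcp_rot: [-179.7, 0.0, 102.0]
ft_force: [1.0, 0.0, -0.0]
finger_gap: 85.0
time: 5.73
tool_pos: [291.4, 147.3, 397.9]
tcp_rot: [179.8, -0.0, 102.0]
ft_force: [-0.7, -0.5, 0.0]
finger_gap: 25.6
S [-156.3   49. ] z 397.3 [179.8  -0.  102. ] F_S [0.92 0.6 ] -0.11 gap 9.8 t 5.83
```

View pics/a4.png

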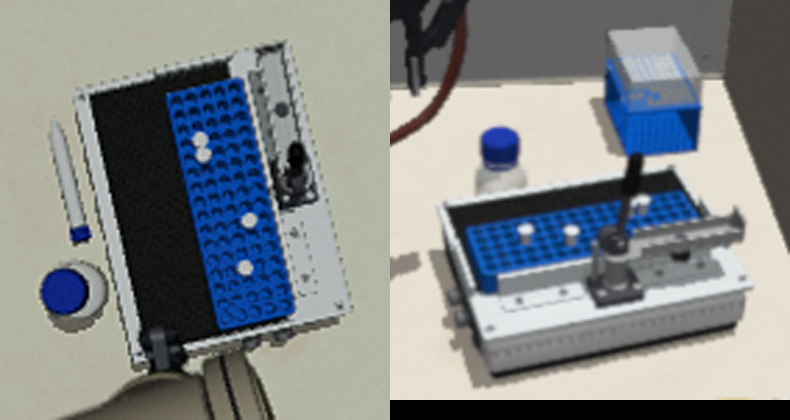

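The rack's edge now lies along the fence in the top view, from (242,80) to (293,315). The bottle and tube haven't moved.

Run:
```python
from h import *
t=snapshot("top");s=snapshot("side"); r,P=rackrect(t); print(r,w2s(r[0]).round(1))
W=cloud(t);S=cloud(s);W=np.r_[W.reshape(-1,3),S.reshape(-1,3)]
L=np.c_[(W[:,:2]-O)@RS,W[:,2]]
f=L[(abs(L[:,2]-91)<2.5)&(L[:,1]<-48)&(L[:,1]>-60)&(abs(L[:,0])<98)]; print("fence top med y",np.median(f[:,1]),np.polyfit(f[:,0],f[:,1],1),len(f))
k=L[(L[:,2]>112)&(L[:,2]<140)&(L[:,0]>60)&(L[:,0]<116)&(L[:,1]<-45)&(L[:,1]>-110)]; 
print("strap",cv2.minAreaRect(k[:,:2].astype(np.float32)))
k=L[(L[:,2]>165)&(L[:,2]<225)&(abs(L[:,0])<50)&(abs(L[:,1]+75)<40)]
for a in range(165,220,10): q=k[(k[:,2]>=a)&(k[:,2]<a+10)]; print(a,np.median(q,0).round(1))
```

```text
((454.76348876953125, 116.0794677734375), (210.7993927001953, 68.21981811523438), 11.885239601135254) [ -5.  -15.2]
fence top med y -53.08512534354908 [ 6.7200626e-03 -5.2932932e+01] 303
strap ((87.54907989501953, -79.15805053710938), (29.327604293823242, 55.488067626953125), 88.83406066894531)
165 [  5.1 -79.2 169.7]
175 [  5.3 -81.2 181.7]
185 [  7.3 -80.5 189.8]
195 [  8.8 -80.7 199.6]
205 [ 12.9 -77.3 210.7]
215 [nan nan nan]
  return _methods._mean(a, axis=axis, dtype=dtype,
  ret = um.true_divide(
```

The rack is home: y is -15.2 mm against a nominal -16, and its yaw is 11.89° against the shaker's 11.9°. Next I'll take the closed fingers behind the strap.

```bash
python3 -c "
from h import *
plan((*s2w(94,-114),397),101.9)"
```

```text
now [295.1 147.9 396.4] [179.9  -0.  102. ] F [ 0.6  0.4 -0.9] t 5.93
t [-1.088  1.656 -0.   ] a [ 0.003 -0.     0.002] dist 297.2
```

```bash
python3 -m jog '[{"tx":-0.2,"ty":0.2,"tz":0,"ax":0,"ay":0,"az":0,"hand":0},{"tx":-0.4,"ty":0.4,"tz":0,"ax":0,"ay":0,"az":0,"hand":0},{"tx":-0.6,"ty":0.6,"tz":0,"ax":0,"ay":0,"az":0,"hand":0},{"tx":-0.8,"ty":0.8,"tz":0,"ax":0,"ay":0,"az":0,"hand":0},{"tx":-1,"ty":1,"tz":0,"ax":0,"ay":0,"az":0,"hand":0}]' ; python3 -c "
from h import *
plan((*s2w(94,-114),397),101.9)"
```

```text
time: 6.35
tool_pos: [472.3, 32.4, 394.4]
tcp_rot: [-179.9, -0.0, 101.9]
ft_force: [-0.4, 0.6, 1.4]
finger_gap: -0.1
now [472.3  32.4 394.4] [-179.9   -0.   101.9] F [-0.4  0.6  1.4] t 6.35
t [-0.089  0.66  -0.019] a [-0.002 -0.     0.001] dist 100.0
```

```bash
python3 -m jog '[{"tx":-0.09,"ty":0.3,"tz":0,"ax":0,"ay":0,"az":0,"hand":0},{"tx":-0.09,"ty":0.55,"tz":0,"ax":0,"ay":0,"az":0,"hand":0},{"tx":-0.09,"ty":0.66,"tz":0,"ax":0,"ay":0,"az":0,"hand":0},{"tx":-0.09,"ty":0.66,"tz":0,"ax":0,"ay":0,"az":0,"hand":0}]' >/dev/null; python3 -m jog '[{"tx":0,"ty":0,"tz":0.2,"ax":0,"ay":0,"az":0,"hand":0},{"tx":0,"ty":0,"tz":0.4,"ax":0,"ay":0,"az":0,"hand":0},{"tx":0,"ty":0,"tz":0.6,"ax":0,"ay":0,"az":0,"hand":0},{"tx":0,"ty":0,"tz":0.66,"ax":0,"ay":0,"az":0,"hand":0},{"tx":0,"ty":0,"tz":0.66,"ax":0,"ay":0,"az":0,"hand":0}]'; python3 look.py b1;python3 -c "
from h import *
plan((*s2w(94,-114),290),101.9)"
```

```text
time: 7.1
tool_pos: [567.9, 41.3, 292.1]
tcp_rot: [-179.5, -0.1, 101.9]
ft_force: [0.4, -0.3, 0.3]
finger_gap: 0.0
S [  92.  -112.1] z 297.2 [-180.     0.   101.9] F_S [ 1.27 -0.71] 0.93 gap 0.2 t 7.2
now [569.7  41.3 297.2] [-180.     0.   101.9] F [ 1.4 -0.4  0.9] t 7.2
t [-0.013  0.013  0.048] a [-0.     0.     0.001] dist 7.7
```

View pics/b1.png

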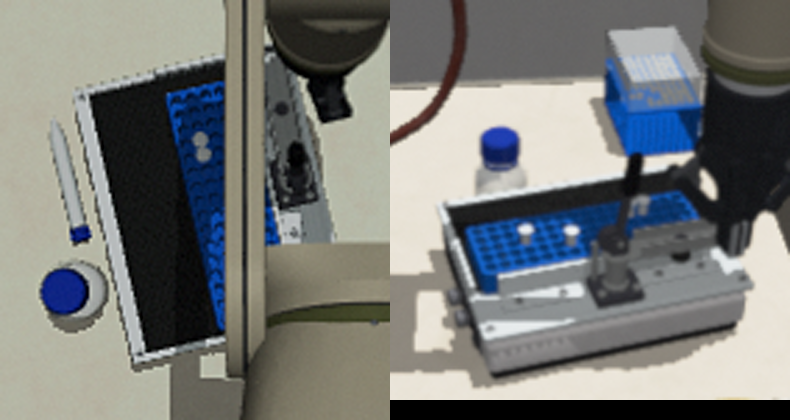

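The side view shows the closed fingers at (735,235), in front of the strap's free end. Now the arc waypoints.

```bash
python3 -m jog '[{"tx":0,"ty":0,"tz":0.02,"ax":0,"ay":0,"az":0,"hand":0},{"tx":0,"ty":0,"tz":0.048,"ax":0,"ay":0,"az":0,"hand":0},{"tx":0,"ty":0,"tz":0.048,"ax":0,"ay":0,"az":0,"hand":0}]' >/dev/null
python3 - <<'E'
from h import *
whereami()
for p in range(0,96,5):
    f=np.radians(p);h=14.5*abs(np.sin(f))+11*abs(np.cos(f))+12.5
    print(p,(np.array([0,-75])+91*np.array([np.cos(f),np.sin(f)])-h*np.array([-np.sin(f),np.cos(f)])).round(1))
E
```

```text
S [  92. -112.] z 290.4 [179.9   0.  102. ] F_S [-0.22  0.09] -0.39 gap -0.1 t 7.45
0 [ 91.  -98.5]
5 [ 92.8 -91.7]
10 [ 94.1 -84.7]
15 [ 94.9 -77.4]
20 [ 95. -70.]
25 [ 94.6 -62.5]
30 [ 93.4 -54.9]
35 [ 91.7 -47.2]
40 [ 89.2 -39.7]
45 [ 85.9 -32.2]
50 [ 82. -25.]
55 [ 77.3 -18.1]
60 [ 72.  -11.5]
65 [65.9 -5.3]
70 [59.2  0.3]
75 [51.9  5.3]
80 [44.1  9.6]
85 [35.7 13.2]
90 [27. 16.]
95 [19.9 18.1]
```

```bash
python3 -m jog '[{"tx":0.05,"ty":0,"tz":0,"ax":0,"ay":0,"az":0,"hand":0},{"tx":0.1,"ty":0.01,"tz":0,"ax":0,"ay":0,"az":0,"hand":0},{"tx":0.15,"ty":0.015,"tz":0,"ax":0,"ay":0,"az":0,"hand":0},{"tx":0.19,"ty":0.02,"tz":0,"ax":0,"ay":0,"az":0,"hand":0},{"tx":0.23,"ty":0.02,"tz":0,"ax":0,"ay":0,"az":0,"hand":0}]' >/dev/null; python3 -c "
from h import *
whereami()"
python3 look.py b2
```

```text
S [ 94.8 -76.5] z 289.7 [180.   0. 102.] F_S [-0.34 -0.89] -0.24 gap 0.1 t 7.87
S [ 94.7 -76.2] z 289.6 [180.  -0. 102.] F_S [0.49 0.39] 0.77 gap 0.1 t 7.97
```

View pics/b2.png

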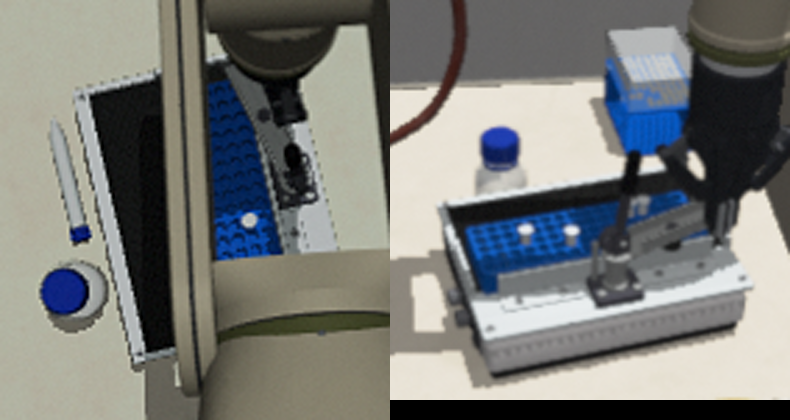

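The strap is turning with the fingers. I'll carry on round the arc.

```bash
python3 -m jog '[{"tx":0.04,"ty":0,"tz":0,"ax":0,"ay":0,"az":0,"hand":0},{"tx":0.087,"ty":0,"tz":0,"ax":0,"ay":0,"az":0,"hand":0},{"tx":0.127,"ty":-0.003,"tz":0,"ax":0,"ay":0,"az":0,"hand":0},{"tx":0.167,"ty":-0.012,"tz":0,"ax":0,"ay":0,"az":0,"hand":0},{"tx":0.193,"ty":-0.02,"tz":0,"ax":0,"ay":0,"az":0,"hand":0}]' >/dev/null; python3 -c "
from h import *
whereami()"
python3 -m jog '[{"tx":0.05,"ty":-0.017,"tz":0,"ax":0,"ay":0,"az":0,"hand":0},{"tx":0.1,"ty":-0.039,"tz":0,"ax":0,"ay":0,"az":0,"hand":0},{"tx":0.148,"ty":-0.065,"tz":0,"ax":0,"ay":0,"az":0,"hand":0},{"tx":0.194,"ty":-0.096,"tz":0,"ax":0,"ay":0,"az":0,"hand":0},{"tx":0.238,"ty":-0.131,"tz":0,"ax":0,"ay":0,"az":0,"hand":0}]' >/dev/null; python3 look.py b3
```

```text
S [ 91.5 -47.7] z 289.5 [180.  -0. 102.] F_S [ 0.15 -0.03] 0.27 gap -0.3 t 8.38
S [ 71.1 -11.6] z 289.4 [-180.   -0.  102.] F_S [ 0.64 -0.77] -1.16 gap -0.0 t 8.9
```

View pics/b3.png

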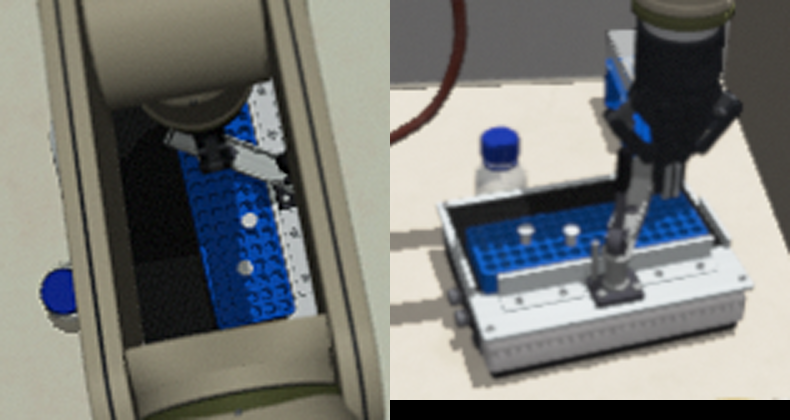

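The strap is at about 60°, held by the fingers over the rack. I'll continue to 80°, then finish slowly.

```bash
python3 -m jog '[{"tx":0.04,"ty":-0.037,"tz":0,"ax":0,"ay":0,"az":0,"hand":0},{"tx":0.078,"ty":-0.08,"tz":0,"ax":0,"ay":0,"az":0,"hand":0},{"tx":0.111,"ty":-0.13,"tz":0,"ax":0,"ay":0,"az":0,"hand":0},{"tx":0.14,"ty":-0.18,"tz":0,"ax":0,"ay":0,"az":0,"hand":0}]' >/dev/null; python3 -c "
from h import *
whereami()"
python3 -m jog '[{"tx":0.012,"ty":-0.028,"tz":0,"ax":0,"ay":0,"az":0,"hand":0},{"tx":0.024,"ty":-0.056,"tz":0,"ax":0,"ay":0,"az":0,"hand":0},{"tx":0.034,"ty":-0.084,"tz":0,"ax":0,"ay":0,"az":0,"hand":0},{"tx":0.034,"ty":-0.09,"tz":0,"ax":0,"ay":0,"az":0,"hand":0}]' >/dev/null; python3 look.py b4
```

```text
S [44.2  8.6] z 289.5 [180.   -0.  101.9] F_S [ 1.26 -0.36] -0.21 gap 0.2 t 9.23
S [31.2 13.3] z 289.6 [180.  -0. 102.] F_S [-0.35  0.36] -0.15 gap 0.1 t 9.67
```

View pics/b4.png

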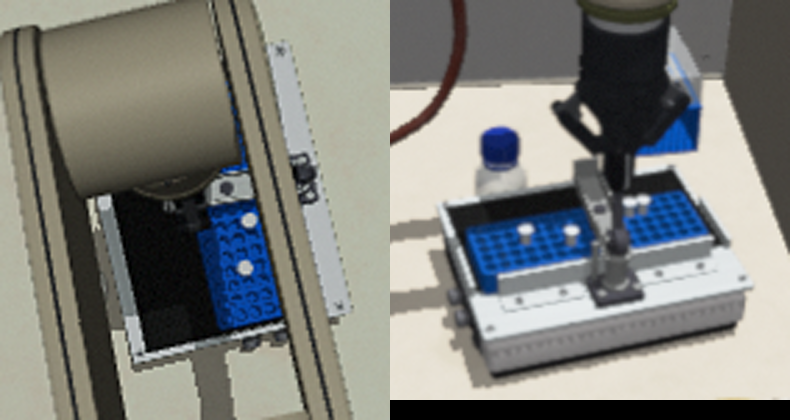

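The strap is nearly over the rack. I'll take small steps towards the stop and watch the force.

```bash
python3 -m jog '[{"tx":0,"ty":-0.01,"tz":0,"ax":0,"ay":0,"az":0,"hand":0},{"tx":0,"ty":-0.02,"tz":0,"ax":0,"ay":0,"az":0,"hand":0},{"tx":0,"ty":-0.025,"tz":0,"ax":0,"ay":0,"az":0,"hand":0},{"tx":0,"ty":-0.025,"tz":0,"ax":0,"ay":0,"az":0,"hand":0}]' >/dev/null; python3 -c "
from h import *
whereami()"
python3 -m jog '[{"tx":0,"ty":-0.008,"tz":0,"ax":0,"ay":0,"az":0,"hand":0},{"tx":0,"ty":-0.012,"tz":0,"ax":0,"ay":0,"az":0,"hand":0},{"tx":0,"ty":-0.012,"tz":0,"ax":0,"ay":0,"az":0,"hand":0}]' >/dev/null; python3 -c "
from h import *
whereami()"
```

```text
S [27.6 13.2] z 289.5 [-180.    -0.   101.9] F_S [ 0.6  -0.34] 0.44 gap 0.2 t 10.0
S [25.8 13.2] z 289.5 [-180.    -0.   101.9] F_S [1.19 0.42] 0.33 gap -0.5 t 10.25
```

```bash
python3 -m jog '[{"tx":0,"ty":-0.008,"tz":0,"ax":0,"ay":0,"az":0,"hand":0},{"tx":0,"ty":-0.01,"tz":0,"ax":0,"ay":0,"az":0,"hand":0},{"tx":0,"ty":-0.01,"tz":0,"ax":0,"ay":0,"az":0,"hand":0}]' >/dev/null; python3 -c "
from h import *
whereami()"
python3 -m jog '[{"tx":0,"ty":-0.006,"tz":0,"ax":0,"ay":0,"az":0,"hand":0},{"tx":0,"ty":-0.01,"tz":0,"ax":0,"ay":0,"az":0,"hand":0},{"tx":0,"ty":-0.01,"tz":0,"ax":0,"ay":0,"az":0,"hand":0}]' >/dev/null; python3 -c "
from h import *
whereami()"
```

```text
S [24.4 13.3] z 289.6 [180.  -0. 102.] F_S [1.4 0.9] 0.24 gap 0.2 t 10.5
S [23.1 13.3] z 289.8 [179.9  -0.  101.9] F_S [4.58 1.67] 0.36 gap -0.1 t 10.75
```

```bash
python3 -m jog '[{"tx":0,"ty":-0.005,"tz":0,"ax":0,"ay":0,"az":0,"hand":0},{"tx":0,"ty":-0.005,"tz":0,"ax":0,"ay":0,"az":0,"hand":0},{"tx":0,"ty":-0.005,"tz":0,"ax":0,"ay":0,"az":0,"hand":0}]' >/dev/null; python3 -c "
from h import *
whereami()"
python3 -m jog '[{"tx":0,"ty":0.02,"tz":0,"ax":0,"ay":0,"az":0,"hand":0},{"tx":0,"ty":0.2,"tz":0,"ax":0,"ay":0,"az":0,"hand":0},{"tx":0,"ty":0.4,"tz":-0.2,"ax":0,"ay":0,"az":0,"hand":0},{"tx":0,"ty":0.5,"tz":-0.45,"ax":0,"ay":0,"az":0,"hand":0},{"tx":0,"ty":0.5,"tz":-0.7,"ax":0,"ay":0,"az":0,"hand":0}]'
python3 look.py b5
```

```text
S [22.5 13.3] z 289.9 [179.9  -0.  102. ] F_S [5.1  1.88] 0.23 gap 0.0 t 11.0
time: 11.42
tool_pos: [550.0, 165.0, 393.9]
tcp_rot: [-179.8, 0.0, 101.9]
ft_force: [1.0, 0.0, -0.1]
finger_gap: -0.2
S [99.1 13.1] z 401.9 [179.4   0.  101.9] F_S [ 0.86 -0.57] 0.64 gap 0.3 t 11.52
```

View pics/b5.png

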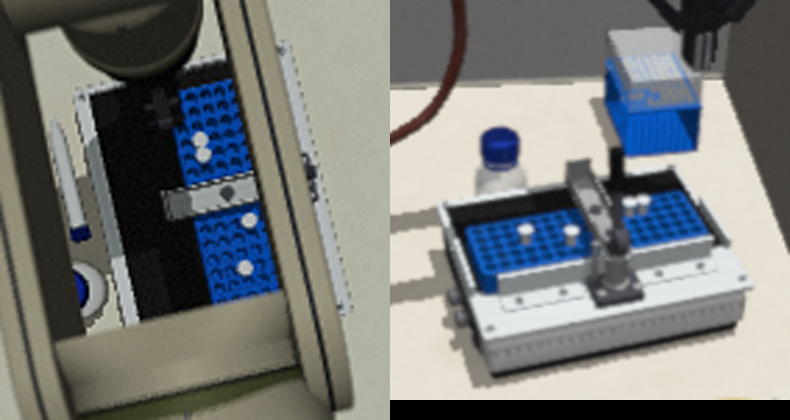

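Run:
```python
from h import *
t=snapshot("top");s=snapshot("side")
W=np.r_[cloud(t).reshape(-1,3),cloud(s).reshape(-1,3)]
L=np.c_[(W[:,:2]-O)@RS,W[:,2]]
for n,c in (("top",cloud(t)),("side",cloud(s))):
    c=c.reshape(-1,3);L=np.c_[(c[:,:2]-O)@RS,c[:,2]]
    for a in range(-45,40,12):
        k=L[(L[:,2]>111)&(L[:,2]<129)&(abs(L[:,0])<30)&(L[:,1]>=a)&(L[:,1]<a+12)]
        if len(k): print(n,a+6,np.percentile(k[:,0],[5,50,95]).round(1),len(k))
    for a in range(150,220,10):
        q=L[(L[:,2]>=a)&(L[:,2]<a+10)&(abs(L[:,0])<40)&(abs(L[:,1]+65)<40)]
        if len(q): print(a,np.median(q,0).round(1))
```

```text
top -39 [-9.3  2.9 13.2] 34
top -27 [-9.5  3.1 13.3] 55
top -15 [-9.6  2.2 13.4] 54
top -3 [-9.6  2.6 13.1] 55
top 9 [-9.9  3.  13.8] 55
top 21 [-9.4  3.1 13.5] 56
top 33 [-9.8  3.9 13.2] 41
side -39 [-11.7  -1.9   7. ] 30
side -27 [-12.    0.1  11.4] 44
side -15 [-12.1   2.2  11.5] 41
side -3 [-11.8   2.5  11.9] 40
side 9 [-12.1   0.6  11.8] 42
side 21 [-12.    3.7  11.3] 40
side 33 [-11.2   2.5  11.2] 67
150 [  0.  -74.7 155.7]
160 [-1.000e-01 -7.230e+01  1.652e+02]
170 [ -1.1 -72.  174.6]
180 [ -0.5 -71.5 184.9]
190 [ -0.6 -70.6 195.8]
200 [ -0.3 -68.3 205.8]
210 [ 1.00e-01 -6.59e+01  2.12e+02]
```

The strap's edges stay within 0.3 mm in x over 70 mm, so it sits square at its stop (within about 0.005 rad). The lever leans about 0.13 rad towards +y. I'll move behind the lever.

```bash
python3 -c "
from h import *
plan((*s2w(0,-105),402),101.9)"
python3 -m jog '[{"tx":-0.2,"ty":-0.16,"tz":0,"ax":0,"ay":0,"az":0,"hand":0},{"tx":-0.4,"ty":-0.32,"tz":0,"ax":0,"ay":0,"az":0,"hand":0},{"tx":-0.6,"ty":-0.5,"tz":0,"ax":0,"ay":0,"az":0,"hand":0},{"tx":-0.79,"ty":-0.66,"tz":0,"ax":0,"ay":0,"az":0,"hand":0},{"tx":-0.79,"ty":-0.66,"tz":0,"ax":0,"ay":0,"az":0,"hand":0}]' >/dev/null
python3 - <<'E'
from h import *
whereami(); plan((*s2w(0,-105),363),101.9)
py=pz=None
for a in np.arange(.1,1.61,.1):
    y=-75+62*np.sin(a)-7*np.cos(a)-11; z=128+62*np.cos(a)+7*np.sin(a)+173
    print(a.round(2),y.round(1),z.round(1))
E
```

```text
now [549.1 164.9 395.6] [179.9   0.  101.9] F [-0.  -0.9  0.2] t 11.62
t [-0.787 -0.65  -0.043] a [0.002 0.    0.001] dist 153.2
S [  -5.6 -108.7] z 391.8 [-1.796e+02  1.000e-01  1.018e+02] F_S [-0.9   0.54] -0.24 gap 0.2 t 12.03
now [473.4  24.5 391.8] [-1.796e+02  1.000e-01  1.018e+02] F [-1.   0.3 -0.2] t 12.03
t [0.025 0.039 0.192] a [-0.008  0.001 -0.003] dist 29.6
0.1 -86.8 363.4
0.2 -80.5 363.2
0.3 -74.4 362.3
0.4 -68.3 360.8
0.5 -62.4 358.8
0.6 -56.8 356.1
0.7 -51.4 352.9
0.8 -46.4 349.2
0.9 -41.8 345.0
1.0 -37.6 340.4
1.1 -33.9 335.4
1.2 -30.8 330.0
1.3 -28.1 324.3
1.4 -26.1 318.4
1.5 -24.7 312.4
1.6 -23.8 306.2
```

```bash
python3 -m jog '[{"tx":0,"ty":0,"tz":0.08,"ax":0,"ay":0,"az":0,"hand":0},{"tx":0,"ty":0,"tz":0.16,"ax":0,"ay":0,"az":0,"hand":0},{"tx":0,"ty":0,"tz":0.22,"ax":0,"ay":0,"az":0,"hand":0},{"tx":0,"ty":0,"tz":0.22,"ax":0,"ay":0,"az":0,"hand":0}]' >/dev/null
python3 look.py c1; python3 -c "
from h import *
plan((*s2w(0,-105),363),101.9)"
```

```text
S [  -1.8 -104.4] z 360.0 [-1.798e+02 -1.000e-01  1.020e+02] F_S [ 0.53 -0.65] -0.76 gap 0.0 t 12.47
now [476.3  29.5 360. ] [-1.798e+02 -1.000e-01  1.020e+02] F [ 0.7 -0.5 -0.8] t 12.47
t [-0.004  0.012 -0.02 ] a [-0.004 -0.001  0.003] dist 3.6
```

View pics/c1.png

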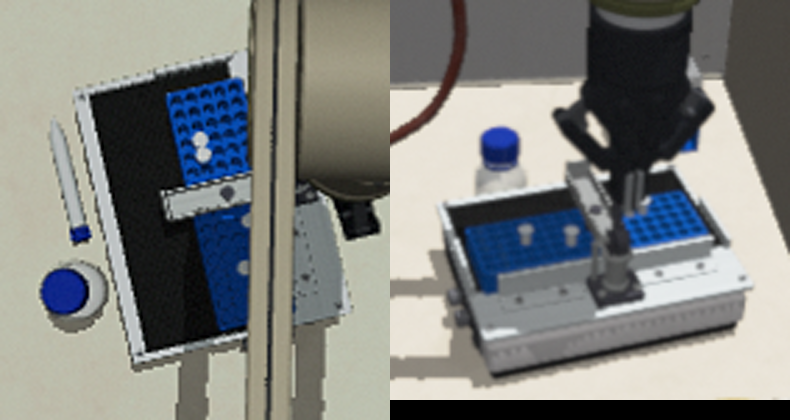

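The fingers stand behind the lever, at (635,205) against the lever's (617,200) in the side view. I'll push forward on the grip.

```bash
python3 -m jog '[{"tx":0.04,"ty":0.012,"tz":-0.02,"ax":0,"ay":0,"az":0,"hand":0},{"tx":0.08,"ty":0.012,"tz":-0.02,"ax":0,"ay":0,"az":0,"hand":0},{"tx":0.12,"ty":0.012,"tz":-0.02,"ax":0,"ay":0,"az":0,"hand":0},{"tx":0.16,"ty":0.012,"tz":-0.02,"ax":0,"ay":0,"az":0,"hand":0},{"tx":0.2,"ty":0.012,"tz":-0.015,"ax":0,"ay":0,"az":0,"hand":0}]' >/dev/null
python3 look.py c2
```

```text
S [  0.  -74.3] z 363.9 [180.  -0. 102.] F_S [-0.14 -0.4 ] 0.4 gap 0.0 t 12.98
```

View pics/c2.png

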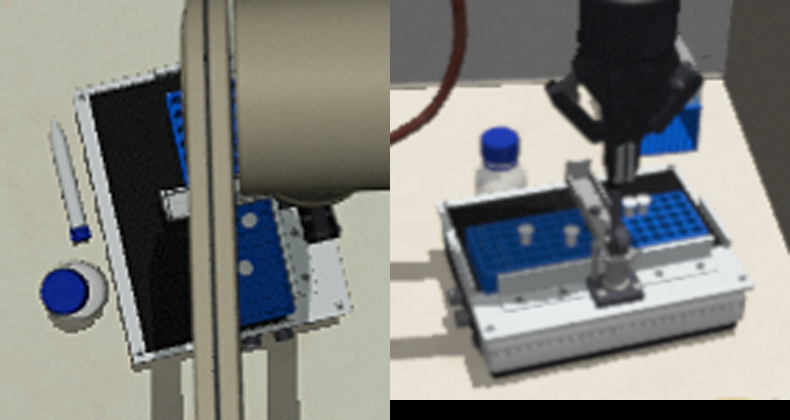

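```bash
python3 -m jog '[{"tx":0.04,"ty":0,"tz":0.02,"ax":0,"ay":0,"az":0,"hand":0},{"tx":0.079,"ty":0,"tz":0.034,"ax":0,"ay":0,"az":0,"hand":0},{"tx":0.117,"ty":0,"tz":0.052,"ax":0,"ay":0,"az":0,"hand":0},{"tx":0.153,"ty":0,"tz":0.073,"ax":0,"ay":0,"az":0,"hand":0},{"tx":0.186,"ty":0,"tz":0.098,"ax":0,"ay":0,"az":0,"hand":0}]' >/dev/null
python3 look.py c3
```

```text
S [ -0.4 -46.5] z 348.0 [-179.9   -0.   102. ] F_S [ 0.62 -0.22] 0.67 gap -0.3 t 13.5
```

View pics/c3.png

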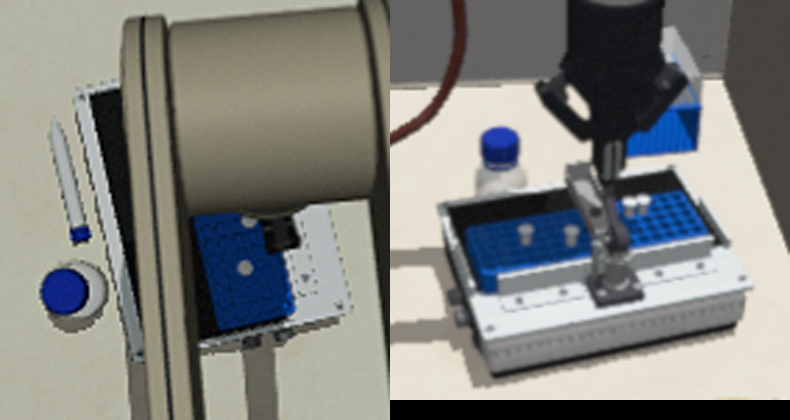

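The lever is following the fingertips down. I'll continue along the arc.

```bash
python3 -m jog '[{"tx":0.031,"ty":0,"tz":0.02,"ax":0,"ay":0,"az":0,"hand":0},{"tx":0.059,"ty":0,"tz":0.05,"ax":0,"ay":0,"az":0,"hand":0},{"tx":0.084,"ty":0,"tz":0.084,"ax":0,"ay":0,"az":0,"hand":0},{"tx":0.105,"ty":0,"tz":0.12,"ax":0,"ay":0,"az":0,"hand":0},{"tx":0.123,"ty":0,"tz":0.158,"ax":0,"ay":0,"az":0,"hand":0}]' >/dev/null
python3 look.py c4
```

```text
S [ -0.5 -28.4] z 323.9 [-179.9   -0.   102. ] F_S [ 0.12 -0.95] -0.28 gap -0.3 t 14.02
```

View pics/c4.png

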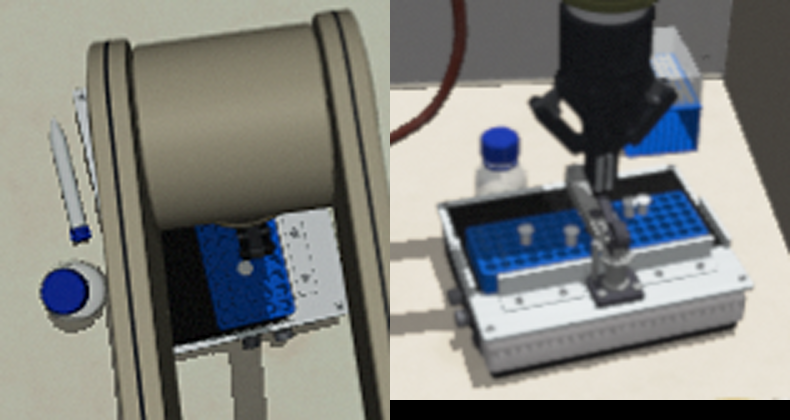

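```bash
python3 -m jog '[{"tx":0.008,"ty":0,"tz":0.02,"ax":0,"ay":0,"az":0,"hand":0},{"tx":0.015,"ty":0,"tz":0.04,"ax":0,"ay":0,"az":0,"hand":0},{"tx":0.02,"ty":0,"tz":0.06,"ax":0,"ay":0,"az":0,"hand":0},{"tx":0.024,"ty":0,"tz":0.072,"ax":0,"ay":0,"az":0,"hand":0},{"tx":0.024,"ty":0,"tz":0.072,"ax":0,"ay":0,"az":0,"hand":0}]' >/dev/null
python3 -c "
from h import *
whereami()"
python3 -m jog '[{"tx":0,"ty":0,"tz":0.008,"ax":0,"ay":0,"az":0,"hand":0},{"tx":0,"ty":0,"tz":0.012,"ax":0,"ay":0,"az":0,"hand":0},{"tx":0,"ty":0,"tz":0.012,"ax":0,"ay":0,"az":0,"hand":0}]' >/dev/null
python3 -c "
from h import *
whereami()"
```

```text
S [ -0.2 -25.3] z 314.0 [-180.    -0.   101.9] F_S [-0.4   0.96] 1.13 gap -0.1 t 14.43
S [ -0.  -25.3] z 312.8 [180.  -0. 102.] F_S [-0.75  0.9 ] 1.76 gap 0.3 t 14.68
```

```bash
python3 -m jog '[{"tx":0,"ty":0,"tz":0.006,"ax":0,"ay":0,"az":0,"hand":0},{"tx":0,"ty":0,"tz":0.01,"ax":0,"ay":0,"az":0,"hand":0},{"tx":0,"ty":0,"tz":0.01,"ax":0,"ay":0,"az":0,"hand":0}]' >/dev/null
python3 -c "
from h import *
whereami()"
python3 -m jog '[{"tx":0,"ty":0,"tz":0.006,"ax":0,"ay":0,"az":0,"hand":0},{"tx":0,"ty":0,"tz":0.01,"ax":0,"ay":0,"az":0,"hand":0},{"tx":0,"ty":0,"tz":0.01,"ax":0,"ay":0,"az":0,"hand":0}]' >/dev/null
python3 -c "
from h import *
whereami()"
```

```text
S [  0.1 -25.2] z 312.0 [179.9  -0.  102. ] F_S [-2.35  1.35] 7.32 gap 0.5 t 14.93
S [  0.4 -25.1] z 311.4 [179.9  -0.  102. ] F_S [-5.08  1.97] 13.1 gap 0.3 t 15.18
```

The lever is at its stop: 13 N up, and it stopped giving at the predicted z. I'll back off straight up and inspect.

```bash
python3 -m jog '[{"tx":0,"ty":0,"tz":-0.02,"ax":0,"ay":0,"az":0,"hand":0},{"tx":0,"ty":0,"tz":-0.2,"ax":0,"ay":0,"az":0,"hand":0},{"tx":0,"ty":-0.25,"tz":-0.45,"ax":0,"ay":0,"az":0,"hand":0},{"tx":0,"ty":-0.5,"tz":-0.6,"ax":0,"ay":0,"az":0,"hand":0},{"tx":0,"ty":-0.75,"tz":-0.6,"ax":0,"ay":0,"az":0,"hand":0}]' >/dev/null
python3 -m jog '[{"tx":0,"ty":-0.25,"tz":0,"ax":0,"ay":0,"az":0,"hand":0},{"tx":0,"ty":-0.4,"tz":0,"ax":0,"ay":0,"az":0,"hand":0},{"tx":0,"ty":-0.4,"tz":0,"ax":0,"ay":0,"az":0,"hand":0}]' 
python3 look.py d1
cat > chk.py <<'E'
from h import *
t=snapshot("top");s=snapshot("side")
for n,c in (("top",cloud(t)),("side",cloud(s))):
    c=c.reshape(-1,3);L=np.c_[(c[:,:2]-O)@RS,c[:,2]]
    for a in range(-45,40,12):
        k=L[(L[:,2]>103)&(L[:,2]<124)&(abs(L[:,0])<30)&(L[:,1]>=a)&(L[:,1]<a+12)]
        g=L[(L[:,2]>124)&(abs(L[:,0])<30)&(L[:,1]>=a)&(L[:,1]<a+12)]
        print(n,a+6,np.percentile(k[:,0],[5,50,95]).round(1) if len(k) else None,len(k),"lever/upper",np.median(g,0).round(1) if len(g) else None,len(g))
r,P=rackrect(t);print("rack",r,w2s(r[0]).round(1))
E
python3 chk.py
```

```text
time: 15.85
tool_pos: [297.4, 72.5, 399.0]
tcp_rot: [179.9, 0.0, 101.9]
ft_force: [0.5, 0.4, -0.2]
finger_gap: -0.1
S [-165.6  -25.6] z 399.0 [179.8   0.  101.9] F_S [0.42 0.36] -0.26 gap 0.6 t 15.95
top -39 [-9.9 -2.  13.8] 36 lever/upper [  2.3 -39.1 133.8] 21
top -27 [-28.   -8.2  13.4] 52 lever/upper [  1.7 -26.2 136. ] 23
top -15 [-9.7 -4.3 14.3] 25 lever/upper [  2.1 -15.2 137.9] 32
top -3 [-9.6 -4.1 14.3] 24 lever/upper [  2.   -2.6 138.8] 33
top 9 [-9.3  0.2 14. ] 33 lever/upper [  2.6   6.5 139. ] 18
top 21 [-9.   3.4 14.1] 56 lever/upper None 0
top 33 [-8.6  3.7 13.8] 40 lever/upper [  2.   36.9 129.6] 17
top 45 None 0 lever/upper None 0
side -39 [-26.6  -6.9   7.4] 32 lever/upper [  0.6 -39.6 133.4] 16
side -27 [-28.1 -10.6  11.4] 47 lever/upper [ -1.1 -26.5 135.7] 30
side -15 [-11.5  -7.6  12.1] 22 lever/upper [ -1.3 -15.  137.9] 21
side -3 [-11.6  -3.8   2.6] 24 lever/upper [ -1.2  -3.4 139.2] 22
side 9 [-11.7  -9.5   1.4] 20 lever/upper [ -1.4   6.6 135.9] 5
side 21 [-11.1  -3.2   3.4] 22 lever/upper None 0
side 33 [-11.   -1.4   9.4] 41 lever/upper [  1.2  33.7 128.4] 32
side 45 None 0 lever/upper None 0
rack ((400.7403259277344, 104.70822143554688), (100.34722137451172, 68.18546295166016), 11.844606399536133) [-60.2 -15.2]
```

View pics/d1.png

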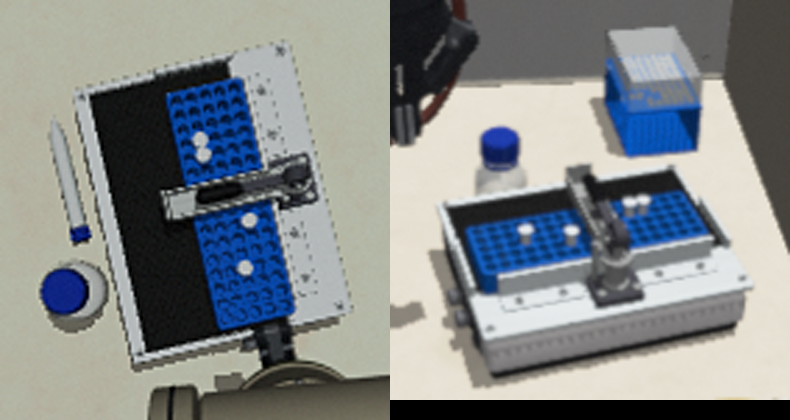

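The lever lies down along the strap. In the top view its grip is at (220,192), and its slope of 0.073 matches 1.5 rad. The rack is still on the fence. The sideways force while pressing may have turned the strap slightly, so I'll measure its angle more carefully.

Run:
```python
from h import *
A=[]
for i in range(4):
    t=snapshot("top");s=snapshot("side")
    for n,c in(("top",cloud(t)),("side",cloud(s))):
        c=c.reshape(-1,3);L=np.c_[(c[:,:2]-O)@RS,c[:,2]]
        # right(+x)/left wall tops: z 113..123
        out=[]
        for sg in(-1,1):
            xs=[];ys=[]
            for a in range(-40,40,6):
                k=L[(L[:,2]>112)&(L[:,2]<124)&(sg*(L[:,0]-1)>5)&(abs(L[:,0])<17)&(L[:,1]>=a)&(L[:,1]<a+6)]
                if len(k)>2: xs.append(np.median(k[:,0]));ys.append(a+3)
            if len(xs)>5: out.append((np.polyfit(ys,xs,1)[0].round(4),len(xs)))
        print(n,out)
    k=L
im=t["pixels"];c=cloud(t);LL=np.c_[(c.reshape(-1,3)[:,:2]-O)@RS,c.reshape(-1,3)[:,2]]
g=LL[(LL[:,2]>126)&(LL[:,1]>25)&(LL[:,1]<50)&(abs(LL[:,0])<25)];print("tab",g.mean(0),np.percentile(g[:,0],[3,97]))
g=LL[(LL[:,2]>128)&(LL[:,1]>-85)&(LL[:,1]<20)&(abs(LL[:,0])<12)];print("lever line slope dx/dy",np.polyfit(g[:,1],g[:,0],1))
```

```text
top [(np.float64(0.0064), 11), (np.float64(-0.0056), 12)]
side [(np.float64(0.0252), 13)]
top [(np.float64(0.0126), 11), (np.float64(-0.0002), 11)]
side [(np.float64(0.0266), 12)]
top [(np.float64(0.0072), 11), (np.float64(-0.0061), 13)]
side [(np.float64(0.0218), 13)]
top [(np.float64(0.0104), 10), (np.float64(0.0093), 10)]
side [(np.float64(0.0246), 11)]
tab [  2.63473856  36.89242771 129.8961088 ] [-8.50016111 13.41719184]
lever line slope dx/dy [0.00614011 2.23753979]
```

The strap is within about 0.01 rad of its stop. Last check is the bystanders against the first picture.

Run:
```python
from h import *
a=cv2.imread("pics/top0.png").astype(int);b=snapshot("top")["pixels"][:,:,::-1].astype(int)
for n,(x0,x1,y0,y1) in dict(marker=(345,368,195,258),bottle=(192,220,222,250),tube=(196,216,170,220)).items():
    print(n,np.abs(a-b)[y0:y1,x0:x1].mean().round(1))
cv2.imwrite("pics/e1.png",b.astype(np.uint8))
whereami()
```

```text
marker 3.5
bottle 3.0
tube 3.4
S [-165.2  -25.5] z 398.5 [-180.   -0.  102.] F_S [0.22 0.49] -0.56 gap -0.1 t 16.5
```

View pics/e1.png

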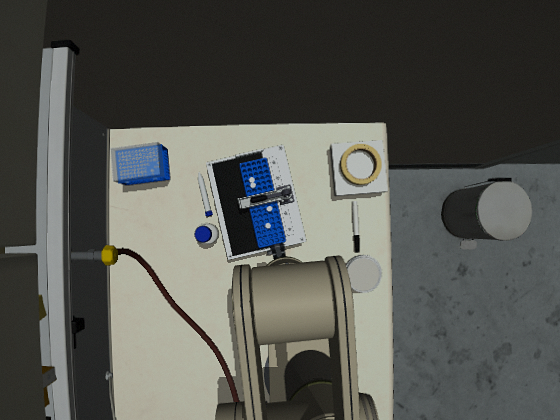

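The bottle (205,233), tube (205,195) and marker (355,228) are where they started. The strap and lever lie over the rack at (265,197), and the robot is clear, so I'm handing in.

```bash
python3 -c "
from bench import *
print(hand_in())"
```

```text
the job is handed in; nothing more can be done
None
```

The job is done and handed in, at about 16.5 s on the robot's clock. I pushed the rack flush to the fence with both open fingertips, until the force reached about 10 N. Then, with the fingers shut, I swung the strap to its stop and pressed the cam lever down to its stop at about 13 N.

**Rack:** its yaw is 11.84° against the shaker's 11.9°. Its long side sits about 0.8 mm from the nominal home position, within the camera's 2 mm accuracy.

**Lever:** its slope matches 1.5 rad, fully down.

**Strap:** it looks about 0.01 rad from square. The side view alone read about 0.025 rad, and the top view 0 to 0.01. While I pressed the lever there was up to about 5 N of sideways force, which may have turned the strap a hair off its stop. I judged this negligible and left it.

**Clamping force:** I did not measure the pad's force on the rack.

**Bystanders:** the bottle, tube and marker match the first picture, and the robot was touching nothing at hand-in.

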